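Shut the vacuum valve and hold a gauge head on its port for clamping

ROBOT

A 7-joint arm with a two-finger parallel gripper is mounted at the origin on a cart in front of the work surface, level with it; the furniture and walls round the work are solid. World frame = base frame: x ahead of the robot, y to its left, z up, the work surface at z = 0. Lengths are in m, angles in rad, forces in N, time in s.
With the tool pointing down it reaches from about 0.425 to 0.925 m from the base axis. Payload 6.8 kg.
Tool frame: the origin (TCP) lies where the fingers leave the gripper's body, on its centre line; the fingertips stand 73 mm ahead of it and the grasp point (between the pads) lies 54 mm ahead of it; z points along the fingers, y is the line along which they close (so a half turn about z gives the same grasp; the last joint's range is limited). The gripper opens to 85 mm and grips with 20 to 120 N. Pads are 22 mm wide; open, the fingers measure 114 mm over their backs; the gripper's body (76 mm by 85 mm) begins 54 mm behind the grasp point. The pads swing forward as they close: fully open they stand 13 mm farther back than shut.
Start: joints at [-1.268, 0.477, 0.022, 1.555, -0.011, 1.109, -0.083], TCP at [0.27, 0.619, 0.304] pointing down, gripper open.
Joint ranges: [-2.96, 2.96], [-0.34, 2.1], [-1.41, 1.46], [0.24, 2.44], [-1.37, 4.51], [0.17, 1.92], [-2.96, 2.96]. Speed limits (rad/s): [2.39, 2.39, 3.14, 3.14, 3.14, 3.14, 3.14].

INTERFACE

Orientations are given as a rotation vector (axis times angle).
In Python, from bench import r, grab_frame, camera_info gives the robot as it stands.
- The arm moves only by the tool tcp_steps, called after "Call:" as name(argument=value, ...) on one line, values as JSON. Schema: {"type":"object","properties":{"plan":{"type":"array","items":{"type":"object","properties":{"d":{"type":"array","items":{"type":"number"},"minItems":3,"maxItems":3},"turn_vec":{"type":"array","items":{"type":"number"},"minItems":3,"maxItems":3}},"additionalProperties":false},"minItems":1,"maxItems":5},"jaw":{"type":"number"},"grip_n":{"type":"number"},"only":{"type":"string"},"quiet":{"type":"boolean"},"lines":{"type":"string"}},"required":["plan"],"additionalProperties":false}. plan is a list of rows, 1 to 5 of them, each an object with the fields d (a list: dx, dy, dz in a scale on which 1.0 is 0.4 m), turn_vec (a list: a rotation vector rx, ry, rz in fractions of the full range, 1 being 2 pi rad); a field left out counts as zero; each row is the pose to reach, as a shift and turn from the pose commanded when the call began, along the tool's axes at that moment; what a row does not reach only later rows make up. A row lasts 1/10 s, in which the tool goes at most 0.05 m and 0.15 rad, less where a joint would pass 70% of its speed; a pose out of reach is approached as far as the arm can. jaw is the finger opening in m, set as the call begins (left out keeps the last). The fingers move at their own pace and stop on an object; grip_n is the grip in N (left out, the last holds). Time passes only in rows, so rows that do not move let the fingers close. The tool returns the time, the measured TCP pose, the force, the opening and the grip force at its end. only (a regular expression) keeps the lines of the reply that match it, lines (a string "A,B") keeps lines A to B, and quiet returns only ok. A shift or turn number past 1, either way, is cut back to 1. Input that does not fit is refused with a message, and nothing moves.
- r.get_obs(): the state, without advancing time (a new reading comes with each control period).
- grab_frame(name): name is "side" or "top" or "wrist"; returns (picture, depth): 384x512x3 uint8, blue, green, red; 384x512 float32, m along the optical axis (not along the pixel's ray), 0 where there is no reading.
- camera_info(name): a dict with "camera_matrix" (3x3 intrinsics, pixels), "k1" (the pictures are not rectified: a ray, as slopes to the right and down, at radius r is drawn at 1 + k1 r^2 times it, then the intrinsics apply), "R" (3x3) and "t" (3): a world point X has camera coordinates R X + t. Camera axes: x right, y down, z forward; pixel columns grow to the right and rows downward; lengths in m; the calibration is good to about 2 mm. A picture is of the moment at which its call begins: read the wrist's pose just before it. camera_info takes no time and is no camera call; for the wrist camera it gives the pose at the moment of the call.
- r.hand_in(): hands the job in; it is judged then, once.
The state is a dict: "clock": time; "joints": joint angles; "qvel": joint speeds; "tau": joint torques, N m; "tcp_pos": TCP position; "orientation": TCP orientation; "contact_force": force on the tool from outside, world axes, zero at the start; "moment": the same for the moment, N m; "grip_width": finger opening in m; "gripper_force": force on a finger pad.
Only numpy, scipy, OpenCV 4.12 (cv2) and the standard library are available. Lean on these libraries where they do the work, as an engineer would, in place of code of your own. Each camera call takes 0.05 s, during which the arm holds its last target. There are 200 camera calls.

TASK

We are fitting the loose gauge head to the vacuum line. First wind the line's valve fully shut with its crank (clockwise seen from above), so that only the gauge end needs pumping for the leak test; then pick up the gauge head, bring its flange squarely and upright onto the centring ring of the open port so that the flanges meet, and push it against the port's springy bellows with a steady 10 newtons or so (6 to 14, never so hard that the bellows is squashed to its end). Finish while still holding it there in the gripper, clear of the bench, so that I can close the clamp round the joint; leave the other things on the bench where they are.

Things in the scene. Friction and masses are not known exactly. Their poses are not given: they have to be found in the camera images.
- line: Vacuum line, fixed, on an aluminium base plate 105 x 345 mm: round steel tank (90 mm diameter, top at 155 mm) at its -y end, valve with a crank in the middle, open gauge port on a short bellows at its +y end. Origin on the bench under the valve stem, z up; the pipe axis runs along its y, 110 mm above the bench, and the port faces its +y (robot's left at yaw 0).
- port_face (a point): Open port flange, steel, 40 mm diameter, on the bellows' free end. Origin: centre of its sealing face (black O-ring), 110 mm above the bench, 134.5 mm along the line's +y from the valve stem when relaxed; +y points out of the port along the pipe, z up. The centring ring's nose stands 6 mm proud of this face, 25 mm diameter at the root, tapering to 18 mm at the tip.
- bellows (a joint): How far the port flange has been pushed in along the pipe (the line's -y), m: 0 relaxed, 0.020 squashed to its end. It is a spring of about 1 N per mm, so 0.010 is a push of 10 N. It moves along the pipe only.
- valve (a joint): Angle of the valve's crank about its upright stem, rad: 0 fully shut (hard stop), positive open (counter-clockwise from above), up to 12.57 (two turns); starts more than one turn open. At angle a the crank arm points along the line's +x turned counter-clockwise by a. Turns stiffly (about 3 N at the knob) and stays where it is left.
- crank_grip (a point): Point to grip on the axis of the crank's upright black knob, 45 mm from the stem axis, about 200 mm above the bench. The knob is 21 mm in diameter, 44 mm tall (30 mm of it below this point, down to the crank arm, 14 mm above) and revolves freely on its pin, so the gripper need not turn with the crank.
- gauge: Loose vacuum gauge head, 0.22 to 0.42 kg: grey rectangular housing 48 (x) x 62 (y) x 66 (z) mm standing on the bench, with a 40 mm steel flange on a short neck sticking out level from its -y side and a plug socket on its +y side. Origin under the middle of the housing, z up. Grip the housing across its 48 mm width (x).
- gauge_face (a point): Centre of the gauge flange's face, 63 mm along the gauge's -y from its origin and 40 mm above its underside. A round recess in the face, 29 mm diameter and 9 mm deep, goes over the port's centring ring; the rim round it rests on the port's O-ring. At the port the gauge's axes point the same way as the line's.
- clamp: Bystander: loose aluminium clamping ring with a wing screw, lying flat, about 51 x 79 x 16 mm, ready for the colleague. Leave it.
- nipple: Bystander: short steel pipe piece with a flange at both ends, standing upright, 40 mm diameter, 60 mm tall. Leave it.
- grease_tin: Bystander: round flat tin, 62 mm diameter, 22 mm tall. Leave it.
- brass_nipple: Bystander: small brass hose fitting, 22 x 49 x 19 mm. Leave it.
- screwdriver: Bystander: screwdriver lying flat, 178 mm long. Leave it.
- vial_2: Bystander: small glass vial with a black screw cap, 28 mm diameter, 62 mm tall, standing. Leave it.
There are look-alikes about, which are no part of the job. Leave any pink look-alike of the gauge alone.

How it is judged:
By the outcome, as a careful person would: the job done as asked, in the order asked, and still so for the second after the job is handed in, while the arm keeps its last pose, push and grip.
It also fails if it takes over 51 s, if anything falls off the work surface, if the arm or the gripper's body presses on something with over 40 N, if the wrist force passes 120 N, or if a joint passes its speed limit or range.

## Working session

There is one attempt and no reset: what is moved stays moved. The work goes in short steps, Python scripts to look and compute and a tool call to move; the robot and the scene stay as the last step left them, time stands still between calls to the robot, and variables do not carry over. Pictures are saved under pics/ and viewed, at most 10 in all, crops included, and the job is handed in when it is done.

```bash
mkdir -p pics; ls; python3 - <<'E'
from bench import r, grab_frame, camera_info
import cv2,numpy as np
o=r.get_obs();print(o['clock'],o['tcp_pos'],o['orientation'])
for n in ("top","side"):
    p,d=grab_frame(n);cv2.imwrite(f"pics/{n}0.png",p);np.savez(f"{n}0.npz",p=p,d=d)
    i=camera_info(n);print(n,i)
E
```

```text
pics
0.0 [0.26939214 0.61840186 0.30291257] [-6.40732273e-01 -3.07528215e+00  2.89756060e-03]
top {'camera_matrix': array([[485.77032318,   0.        , 264.54871788],
       [  0.        , 485.77032318, 195.03020605],
       [  0.        ,   0.        ,   1.        ]]), 'k1': -0.18701351827340965, 'R': array([[-0.02673872, -0.99943011, -0.02060333],
       [-0.98647016,  0.02971567, -0.16122533],
       [ 0.16174569,  0.01601361, -0.98670254]]), 't': array([0.23834609, 0.51686321, 1.83449668])}
side {'camera_matrix': array([[416.66547566,   0.        , 250.50037335],
       [  0.        , 416.66547566, 195.30769475],
       [  0.        ,   0.        ,   1.        ]]), 'k1': 0.02075501195669144, 'R': array([[ 0.81775258,  0.57556604, -0.00210869],
       [ 0.47959274, -0.68341214, -0.55039864],
       [-0.31823187,  0.44907859, -0.83489933]]), 't': array([-0.5305023 , -0.04501823,  1.71293194])}
```

View pics/top0.png

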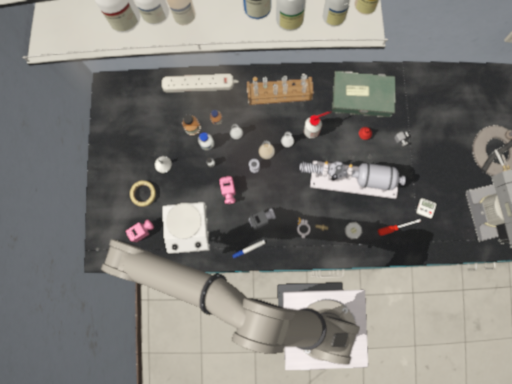

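View pics/side0.png

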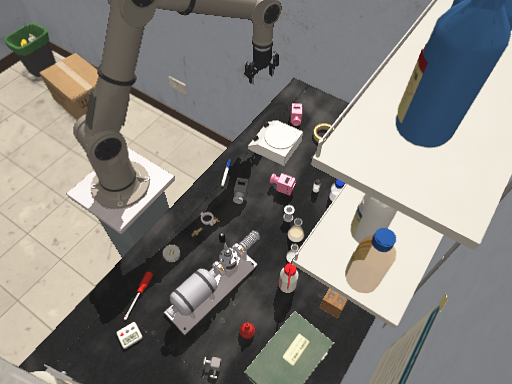

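The top view shows the line at about (355,178) with the port toward the left at (303,168), the grey gauge at (262,217), the clamp at (303,229), and pink look-alikes at (228,188) and (140,231). The side view shows the upright crank knob at about (222,238) and the gauge at (241,190).

```bash
cat > h.py <<'E'
from bench import r, grab_frame, camera_info
import cv2,numpy as np
from scipy.spatial.transform import Rotation as Ro
def cloud(d,i):
    h,w=d.shape; K=np.array(i['camera_matrix'])
    v,u=np.mgrid[:h,:w]; uv=np.stack([u,v],-1).reshape(-1,1,2).astype(float)
    s=cv2.undistortPoints(uv,K,np.array([i['k1'],0,0,0.])).reshape(h,w,2)
    c=np.dstack([s*d[...,None],d])
    return (c-np.array(i['t']))@np.array(i['R'])   # R^T (c-t)
def proj(X,i):
    R=np.array(i['R']);return cv2.projectPoints(np.atleast_2d(X).astype(float),cv2.Rodrigues(R)[0],np.array(i['t']),np.array(i['camera_matrix']),np.array([i['k1'],0,0,0.]))[0].reshape(-1,2)
def tool():
    o=r.get_obs();return np.array(o['tcp_pos']),Ro.from_rotvec(o['orientation']),o
def delta(target_tcp,yax=None):
    """shift in tool axes to bring TCP to target"""
    p,R,o=tool();return R.inv().apply(np.array(target_tcp)-p)
E
python3 - <<'E'
from h import *
for n in("top","side"):
    z=np.load(n+"0.npz");P=cloud(z['d'],camera_info(n));p=z['p'];np.save(n+"P.npy",P)
    hsv=cv2.cvtColor(p,cv2.COLOR_BGR2HSV)
    m=(P[...,0]>.3)&(P[...,0]<.9)&(P[...,1]>-.35)&(P[...,1]<.45)&(z['d']>0)
    print(n,"bench z",np.median(P[...,2][m]))
    # gauge housing top
    if n=="top": box=(245,278,203,230)
    else: box=(230,255,175,208)
    u0,u1,v0,v1=box
    s=np.zeros_like(m);s[v0:v1,u0:u1]=1
    g=s&(P[...,2]>.05)&(P[...,2]<.08)
    q=P[g];print("gauge top",len(q),q.mean(0),cv2.minAreaRect(q[:,:2].astype(np.float32)))
    g=s&(P[...,2]>.02)
    q=P[g];print("gauge all",len(q),q.mean(0),cv2.minAreaRect(q[:,:2].astype(np.float32)))
    # line region by height
    L=(P[...,0]>.5)&(P[...,0]<.85)&(P[...,1]>-.4)&(P[...,1]<.12)&(z['d']>0)
    for a,b in((.004,.03),(.13,.17),(.175,.25)):
        q=P[L&(P[...,2]>a)&(P[...,2]<b)]
        if n=="side": print(a,b,len(q),q.min(0) if len(q) else'',q.max(0)if len(q) else'')
        else: print(a,b,len(q),q.mean(0) if len(q) else'',cv2.minAreaRect(q[:,:2].astype(np.float32)))
p=np.load("top0.npz")['p'];s=np.load("side0.npz")['p']
a=cv2.resize(p[145:245,240:415],None,fx=4.5,fy=4.5)[:,:790]; cv2.imwrite("pics/topc.png",a)
cv2.imwrite("pics/sidec.png",cv2.resize(s[165:340,150:310],None,fx=3.4,fy=3.4))
E
```

```text
top bench z 0.0023372841826606876
gauge top 259 [0.43069194 0.24256779 0.06277023] ((0.4329034388065338, 0.2382468283176422), (0.0489002950489521, 0.09770102053880692), 26.79651641845703)
gauge all 305 [0.4274958  0.24015896 0.08403064] ((0.3479387164115906, 0.1987755000591278), (0.2369190752506256, 0.09972914308309555), 25.192094802856445)
0.004 0.03 2439 [ 0.64656334 -0.12882543  0.0107476 ] ((0.6750038266181946, -0.13991472125053406), (0.34978029131889343, 0.5195934772491455), 0.009143967181444168)
0.13 0.17 1134 [ 0.59171546 -0.14558265  0.14602122] ((0.6170645952224731, -0.0728340744972229), (0.4147571325302124, 0.23883357644081116), 45.85087966918945)
0.175 0.25 44 [ 0.59022364 -0.02518423  0.19938314] ((0.6729787588119507, -0.02173517644405365), (0.2537479102611542, 0.0475662462413311), 10.078041076660156)
side bench z 0.0048293552592193045
gauge top 231 [0.43561594 0.2336929  0.06358241] ((0.43619489669799805, 0.2278032749891281), (0.049490176141262054, 0.09743448346853256), 22.473634719848633)
gauge all 314 [0.44816793 0.21697972 0.07787308] ((0.6926175355911255, -0.12022525072097778), (0.05969449132680893, 0.9677194952964783), 35.90040588378906)
0.004 0.03 3591 [ 0.50001086 -0.3998216   0.00400095] [0.84995637 0.11992686 0.0296463 ]
0.13 0.17 1597 [ 0.52327142 -0.3038608   0.13001125] [0.81814413 0.07592533 0.16994598]
0.175 0.25 72 [ 0.54861844 -0.05733843  0.17506483] [0.79847605 0.01752716 0.21985008]
```

View pics/sidec.png

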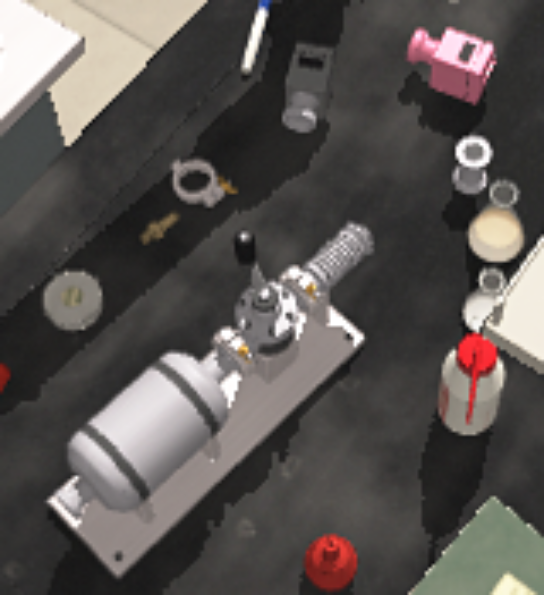

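View pics/topc.png

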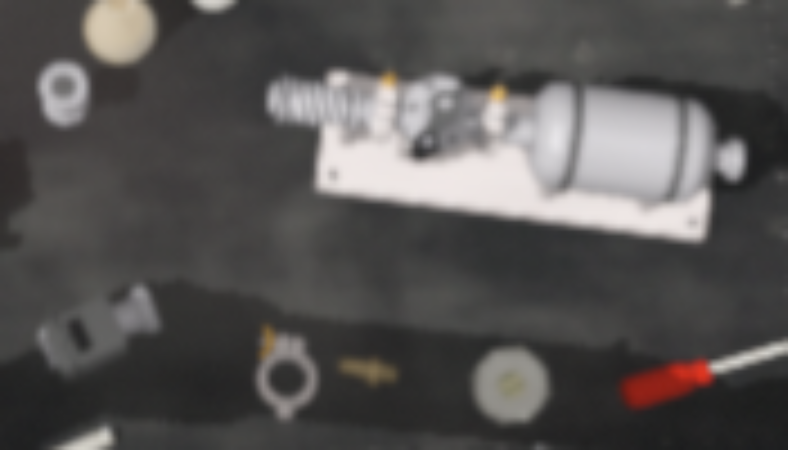

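The side crop shows the black knob at (244,247), the gauge with its flange toward the line at (300,115), and the port end at (358,238). The top crop shows the knob at (427,145), the plate's near edge from (316,190) to (703,241), and the gauge housing at (85,335) with its flange at (145,310).

```bash
python3 - <<'E'
from h import *
for n in("top","side"):
    z=np.load(n+"0.npz");P=np.load(n+"P.npy");p=z['p'].astype(int);i=camera_info(n)
    V=z['p'].max(2)
    B=(P[...,0]>.5)&(P[...,0]<.78)&(P[...,1]>-.36)&(P[...,1]<.16)&(z['d']>0)
    def R(m,name):
        m=cv2.morphologyEx(m.astype(np.uint8),cv2.MORPH_OPEN,np.ones((2,2)))>0
        q=P[m]; print(n,name,len(q),q.mean(0).round(4) if len(q) else'',np.round(np.hstack(cv2.minAreaRect(q[:,:2].astype(np.float32))),4) if len(q) else '')
        return q
    pl=B&(P[...,2]>.006)&(P[...,2]<.024)&(V>120)
    R(pl,"plate")
    t=B&(P[...,2]>.148)&(P[...,2]<.165)&(P[...,1]<-.1); q=R(t,"tank top")
    c=q[:,:2]-q[:,:2].mean(0);print("dir",np.linalg.svd(c,full_matrices=False)[2][0])
    k=B&(P[...,2]>.19)&(P[...,2]<.23)&(V<90); R(k,"knob")
    b=B&(P[...,2]>.07)&(P[...,1]>.03); q=R(b,"bellows")
    y=q[:,1]; 
    for a in np.arange(.03,.11,.01):
        s=q[(y>=a)&(y<a+.01)]; 
        if len(s):print(" %.2f"%a,len(s),s[:,0].min().round(4),s[:,0].max().round(4),s[:,2].max().round(4))
# two view triangulation of knob top
def ray(u,v,n):
    i=camera_info(n);s=cv2.undistortPoints(np.array([[[u,v]]],float),np.array(i['camera_matrix']),np.array([i['k1'],0,0,0.])).ravel()
    R=np.array(i['R']);return -R.T@i['t'],R.T@np.array([*s,1.])
def onz(u,v,n,zz):
    o,d=ray(u,v,n);return o+d*(zz-o[2])/d[2]
for n,uv in(("top",(334.9,177.2)),("side",(221.7,235))): print("knob",n,onz(*uv,n,.210))
for uv in((310.2,187.2),(396.2,198.6)): print("plate corner",onz(*uv,"top",.01))
E
```

```text
top plate 814 [ 0.5582 -0.1012  0.0293] [ 0.4939 -0.0858  0.4844  0.6151 82.7118]
top tank top 288 [ 0.5645 -0.2066  0.1582] [ 4.31600e-01 -1.34000e-02  1.07400e-01  5.82600e-01  3.52666e+01]
dir [ 0.21847596 -0.97584233]
top knob 8 [ 0.5471 -0.0271  0.204 ] [ 5.47100e-01 -2.77000e-02  9.90000e-03  3.50000e-03  7.97331e+01]
top bellows 217 [0.6601 0.0551 0.1237] [ 0.4969  0.0977  0.1243  0.5735 83.1777]
 0.03 57 0.5905 0.7786 0.1489
 0.04 41 0.5937 0.7744 0.1329
 0.05 25 0.5945 0.7744 0.1361
 0.06 27 0.595 0.6234 0.1324
 0.07 21 0.5947 0.6245 0.1348
 0.08 7 0.5994 0.6144 0.1323
 0.10 2 0.7618 0.7689 0.0123
side plate 1311 [ 0.6157 -0.1506  0.0249] [ 0.7013 -0.262   0.378   0.6572 22.2181]
side tank top 596 [ 0.5783 -0.2114  0.1575] [ 0.7476 -0.353   0.1606  0.5571 44.6625]
dir [ 0.20913637 -0.97788649]
side knob 32 [ 0.5526 -0.0241  0.1688] [5.31900e-01 8.20000e-03 1.38000e-02 1.17500e-01 3.39143e+01]
side bellows 170 [0.6396 0.0733 0.0989] [ 0.6772  0.0989  0.174   0.1082 13.2735]
 0.03 27 0.6037 0.628 0.1316
 0.04 19 0.6072 0.6287 0.1321
 0.05 25 0.6064 0.6313 0.13
 0.06 29 0.6062 0.6333 0.1347
 0.07 19 0.5984 0.6358 0.1322
 0.08 5 0.5981 0.6228 0.1197
 0.09 4 0.5987 0.6037 0.0069
 0.10 3 0.6018 0.6077 0.0052
knob top [ 0.55284325 -0.03038152  0.21      ]
knob side [ 0.55756076 -0.03130744  0.21      ]
plate corner [0.55496082 0.04304429 0.01      ]
plate corner [ 0.49898434 -0.29784496  0.01      ]
```

```bash
cat >> h.py <<'E'
def goal(xyz,yaw):
    """tool down, tool y along +/-(cos yaw, sin yaw); prints shift + rotvec in tool axes"""
    p,R,o=tool()
    best=None
    for s in(1,-1):
        y=s*np.array([np.cos(yaw),np.sin(yaw),0]);z=np.array([0,0,-1.]);x=np.cross(y,z)
        T=Ro.from_matrix(np.c_[x,y,z]);rv=(R.inv()*T).as_rotvec()
        if best is None or np.linalg.norm(rv)<np.linalg.norm(best): best=rv
    print("shift",R.inv().apply(np.array(xyz)-p).round(4),"rot",best.round(4)," at",p.round(4),"t",round(o['clock'],2),"F",np.round(o['contact_force'],1))
E
python3 - <<'E'
from h import *
p,R,o=tool();print(R.as_matrix().round(3))
goal([.43,.20,.32],np.radians(25)); goal([.52,-.02,.36],np.radians(-9.3))
E
```

```text
[[-0.917  0.399 -0.001]
 [ 0.399  0.917 -0.002]
 [-0.    -0.002 -1.   ]]
shift [-0.3143 -0.3195 -0.0164] rot [-1.500e-03  7.000e-04  7.237e-01]  at [0.2694 0.6185 0.303 ] t 0.1 F [ 0.4 -0.2  0.5]
shift [-0.4847 -0.4854 -0.0561] rot [-1.3000e-03  1.2000e-03  1.3223e+00]  at [0.2694 0.6185 0.303 ] t 0.1 F [ 0.4 -0.2  0.5]
```

The rows are not in the units I measure in: shifts go in shares of 0.4 m and turns go in shares of 2 pi rad. I convert before sending: -0.16 m / 0.4 = -0.4, -0.157 m / 0.4 = -0.3925, 0.362 rad / 6.2832 = 0.0576.

Call:
tcp_steps(plan=[{"d":[-0.0775, -0.08, -0.005], "turn_vec":[0, 0, 0.0115]}, {"d":[-0.1575, -0.16, -0.0075], "turn_vec":[0, 0, 0.0231]}, {"d":[-0.235, -0.24, -0.0125], "turn_vec":[0, 0, 0.0345]}, {"d":[-0.315, -0.32, -0.015], "turn_vec":[0, 0, 0.0462]}, {"d":[-0.3925, -0.4, -0.02], "turn_vec":[0, 0, 0.0576]}], jaw=0.085)

```text
clock: 0.6
tcp_pos: [0.35, 0.4074, 0.3115]
orientation: [-1.188, -2.908, 0.001]
contact_force: [-0.2, 0.3, 0.5]
grip_width: 0.0852
gripper_force: 0.0
```

```bash
python3 - <<'E'
from h import *
goal([.43,.20,.32],np.radians(25));print(tool()[2]['joints'])
E
```

```text
shift [-0.2024 -0.092  -0.0084] rot [-7.000e-04  3.000e-04  3.585e-01]  at [0.35   0.4074 0.3115] t 0.6 F [-0.2  0.3  0.5]
[-1.09764449  0.24177009  0.14279017  1.88484335 -0.03998858  1.01844797
 -0.14306994]
```

Scaled: -0.202 m / 0.4 = -0.505, -0.162 m / 0.4 = -0.405, 0.359 rad / 6.2832 = 0.0571.

Call:
tcp_steps(plan=[{"d":[-0.1, -0.045, -0.005], "turn_vec":[0, 0, 0.0115]}, {"d":[-0.2, -0.0925, -0.0075], "turn_vec":[0, 0, 0.0229]}, {"d":[-0.3025, -0.1375, -0.0125], "turn_vec":[0, 0, 0.0342]}, {"d":[-0.405, -0.185, -0.015], "turn_vec":[0, 0, 0.0457]}, {"d":[-0.505, -0.23, -0.02], "turn_vec":[0, 0, 0.0571]}])

```text
clock: 1.1
tcp_pos: [0.4301, 0.2005, 0.3198]
orientation: [-1.688, -2.649, 0.0]
contact_force: [0.7, 0.5, -0.4]
grip_width: 0.0852
gripper_force: 0.0
```

```bash
python3 - <<'E'
from h import *
i=camera_info("wrist");p,d=grab_frame("wrist");cv2.imwrite("pics/w1.png",p);np.savez("w1.npz",p=p,d=d,P=cloud(d,i),R=i['R'],t=i['t'])
goal([.52,-.02,.36],np.radians(-9.3));print(tool()[2]['joints'])
P=cloud(d,i)
q=P[(P[...,2]>.055)&(P[...,2]<.08)&(d>0)&(abs(P[...,0]-.43)<.08)&(abs(P[...,1]-.23)<.1)]
print(len(q),cv2.minAreaRect(q[:,:2].astype(np.float32)))
E
```

```text
shift [-0.2302 -0.008  -0.0391] rot [5.000e-04 3.000e-03 5.855e-01]  at [0.4328 0.1931 0.3202] t 1.15 F [ 1.3 -6.5 -0.7]
[-0.85885535  0.12060263  0.33593177  2.01884025 -0.04343059  1.00991289
 -0.07887371]
2903 ((0.43582072854042053, 0.23150140047073364), (0.04822741821408272, 0.09323899447917938), 23.257190704345703)
```

View pics/w1.png

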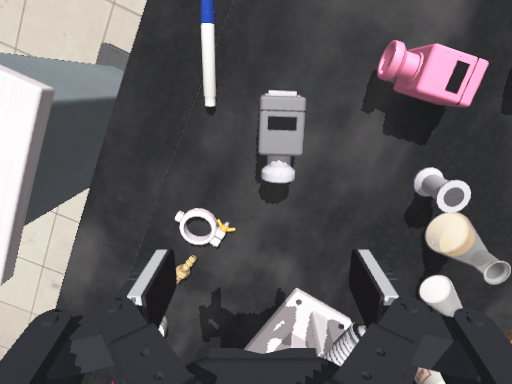

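The wrist view shows the gauge at (283,130), with its flange pointing down the image at (278,170). The clamp is at (200,226), the brass fitting at (186,268) and the line's plate corner at (297,292).

```bash
cat > g.py <<'E'
from h import *
def gauge():
    i=camera_info("wrist");p,d=grab_frame("wrist");P=cloud(d,i)
    m=(d>0)&(abs(P[...,0]-.43)<.09)&(abs(P[...,1]-.23)<.11)
    b=np.median(P[...,2][m&(P[...,2]<.015)]);print("bench",b)
    h=m&(P[...,2]>b+.0625)&(P[...,2]<.075);h=cv2.morphologyEx(h.astype(np.uint8),cv2.MORPH_OPEN,np.ones((5,5)))>0
    q=P[h];print("housing",len(q),np.median(q[:,2]),cv2.minAreaRect(q[:,:2].astype(np.float32)))
    f=m&(P[...,2]>b+.03)&(P[...,2]<b+.0625);q=P[f];print("other",len(q),q.mean(0))
    return p,d,P
E
python3 -c "
from g import *
gauge()"
```

```text
bench -0.0005733587244762491
housing 2637 0.06535048941923503 ((0.42965519428253174, 0.2460198998451233), (0.04711544141173363, 0.06032757833600044), 23.515932083129883)
other 1092 [0.44626834 0.22697218 0.0517577 ]
```

```bash
python3 - <<'E'
from h import *
goal([.575,-.10,.42],np.radians(-9.3))
E
```

```text
shift [-0.3292  0.0073 -0.0994] rot [4.0e-04 1.6e-03 5.9e-01]  at [0.4318 0.1964 0.3201] t 1.2 F [ 0.4 -0.1 -0.5]
```

Scaled: -0.185 m / 0.4 = -0.4625, -0.148 m / 0.4 = -0.37, 0.369 rad / 6.2832 = 0.0587.

Call:
tcp_steps(plan=[{"d":[-0.0925, 0.0025, -0.05], "turn_vec":[0, 0, 0.0118]}, {"d":[-0.185, 0.005, -0.1], "turn_vec":[0, 0, 0.0236]}, {"d":[-0.2775, 0.0075, -0.15], "turn_vec":[0, 0, 0.0352]}, {"d":[-0.37, 0.01, -0.2], "turn_vec":[0, 0, 0.047]}, {"d":[-0.4625, 0.0125, -0.25], "turn_vec":[0, 0, 0.0587]}])

```text
clock: 1.7
tcp_pos: [0.5133, 0.0365, 0.4206]
orientation: [-2.144, -2.296, -0.0]
contact_force: [1.0, 1.0, 0.5]
grip_width: 0.0851
gripper_force: 0.0
```

Call:
tcp_steps(plan=[{"d":[-0.0875, -0.0225, 0], "turn_vec":[0, 0, 0.0118]}, {"d":[-0.175, -0.05, 0], "turn_vec":[0, 0, 0.0236]}, {"d":[-0.2625, -0.0825, 0], "turn_vec":[0, 0, 0.0353]}, {"d":[-0.335, -0.1175, 0], "turn_vec":[0, 0, 0.0353]}, {"d":[-0.335, -0.1175, 0], "turn_vec":[0, 0, 0.0353]}])

```text
clock: 2.2
tcp_pos: [0.4738, -0.1039, 0.4199]
orientation: [2.39, 2.038, -0.001]
contact_force: [0.6, 1.2, -0.0]
grip_width: 0.085
gripper_force: 0.0
```

```bash
python3 - <<'E'
from h import *
i=camera_info("wrist");p,d=grab_frame("wrist");P=cloud(d,i)
cv2.imwrite("pics/w2.png",p);np.savez("w2.npz",p=p,d=d,P=P)
goal([.575,-.10,.42],np.radians(-9.3));print(tool()[2]['joints'])
E
```

```text
shift [ 0.0167  0.0987 -0.0001] rot [-0.0001 -0.0005  0.007 ]  at [ 0.4749 -0.1012  0.4199] t 2.25 F [-0.1  0.4  0.6]
[-0.52573065  0.04309487  0.64110189  1.87030996 -0.0278495   1.23690724
 -0.03128622]
```

View pics/w2.png

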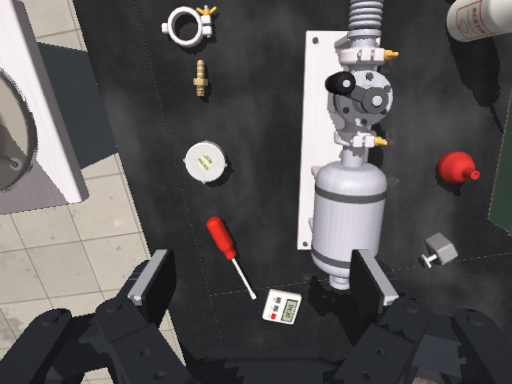

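The view shows the knob at about (340,82), the crank hub bolt at (376,100) and the tank at (350,215); the plate's left edge runs from (307,31) to (299,248).

```bash
python3 - <<'E'
from h import *
z=np.load("w2.npz");P=z['P'];p=z['p'];d=z['d'];hs=p.max(2)
s=np.zeros(d.shape,bool);s[60:110,322:400]=1
k=s&(P[...,2]>.19)&(d>0);q=P[k];print("knob",len(q),q.min(0),q.max(0),"top",np.median(q[q[:,2]>.205],0) if (q[:,2]>.205).any() else '')
t=k&(P[...,2]>np.percentile(q[:,2],95)-.004);print(cv2.minEnclosingCircle(P[t][:,:2].astype(np.float32)))
hb=s&(P[...,2]>.165)&(P[...,2]<.192);q=P[hb];print("arm",len(q),q.min(0),q.max(0))
print("hub px",P[100,376],P[100,380],P[95,376])
# plate
m=(d>0)&(abs(P[...,2]-.011)<.009)&(hs>110);m[:,400:]=0;m[:,:290]=0
edge=[]
for v in range(40,240,4):
    u=np.where(m[v,290:330])[0]
    if len(u)>3: edge.append(P[v,290+u[1],:2]);zz=P[v,290+u[3],2]
edge=np.array(edge);l=cv2.fitLine(edge.astype(np.float32),cv2.DIST_HUBER,0,.01,.01).ravel();print("plate edge",len(edge),l,np.degrees(np.arctan2(-l[0],l[1])),"z",zz)
# tank ridge and pipe axis: max-z curve; fit cylinder centre by per-slice midpoints
T=(d>0)&(P[...,2]>.125)&(P[...,2]<.16);T[:165]=0;T[275:]=0;T[:,:310]=0;T[:,395:]=0
q=P[T];
def res(a):
    x0,sl=a; dist=(q[:,0]-x0-sl*(q[:,1]+.2))/np.hypot(1,sl); return np.hypot(dist,q[:,2]-.110)-.045
from scipy.optimize import least_squares
R=least_squares(res,[.57,.16],loss='soft_l1',f_scale=.002);print("tank axis",R.x,len(q),np.degrees(np.arctan(R.x[1])),np.abs(R.fun).mean())
E
```

```text
knob 540 [ 0.54576653 -0.04272446  0.19003597] [ 0.56560417 -0.02212413  0.21469976] top [ 0.55491005 -0.03220202  0.21184682]
((0.5562859177589417, -0.032593704760074615), 0.009197285398840904)
arm 802 [ 0.54591164 -0.06486046  0.16500174] [ 0.60869515 -0.02427383  0.19184696]
hub px [ 0.59474197 -0.05430954  0.17518945] [ 0.59888953 -0.05497381  0.1745884 ] [ 0.59644649 -0.0498985   0.17091427]
plate edge 50 [ 0.15674166  0.98763967  0.5365448  -0.10334371] -9.01782 z 0.015650394726705142
tank axis [0.57336684 0.16482142] 5977 9.359424171888005 0.0021430847299037433
```

```bash
python3 - <<'E'
from h import *
goal([.556,-.0325,.32],np.radians(-9.1));goal([.556,-.0325,.256],np.radians(-9.1));print(tool()[1].as_matrix().round(3))
E
```

```text
shift [0.0804 0.0695 0.0999] rot [-0.0001 -0.0005  0.0035]  at [ 0.4749 -0.1012  0.4199] t 2.25 F [-0.1  0.4  0.6]
shift [0.0804 0.0695 0.1639] rot [-0.0001 -0.0005  0.0035]  at [ 0.4749 -0.1012  0.4199] t 2.25 F [-0.1  0.4  0.6]
[[ 0.155  0.988  0.   ]
 [ 0.988 -0.155  0.001]
 [ 0.001 -0.    -1.   ]]
```

Scaled: 0.11 m / 0.4 = 0.275, 0.105 m / 0.4 = 0.2625.

Call:
tcp_steps(plan=[{"d":[0.0675, 0.0575, 0.0825]}, {"d":[0.135, 0.115, 0.165]}, {"d":[0.2, 0.1738, 0.25]}, {"d":[0.2, 0.1738, 0.2625]}, {"d":[0.2, 0.1738, 0.275]}], jaw=0.042)

```text
clock: 2.75
tcp_pos: [0.5565, -0.0291, 0.3082]
orientation: [-2.379, -2.05, 0.005]
contact_force: [0.3, -0.9, 0.3]
grip_width: 0.0422
gripper_force: 0.0
```

```bash
python3 -c "
from h import *
goal([.556,-.0325,.256],np.radians(-9.1))"
```

```text
shift [-0.0034  0.0002  0.0522] rot [-0.0029  0.0015  0.0104]  at [ 0.5565 -0.0291  0.3082] t 2.75 F [ 0.3 -0.9  0.3]
```

Scaled: 0.052 m / 0.4 = 0.13, 0.025 m / 0.4 = 0.0625.

Call:
tcp_steps(plan=[{"d":[-0.005, 0, 0.0625]}, {"d":[-0.005, 0, 0.13]}, {"d":[-0.005, 0, 0.13]}])

```text
clock: 3.05
tcp_pos: [0.5541, -0.0333, 0.2561]
orientation: [-2.382, -2.044, 0.005]
contact_force: [-1.1, -0.1, 0.1]
grip_width: 0.0422
gripper_force: 0.0
```

Call:
tcp_steps(plan=[{}, {}, {}, {}, {}], jaw=0, grip_n=50)

```text
clock: 3.55
tcp_pos: [0.5571, -0.0335, 0.2597]
orientation: [2.383, 2.045, 0.004]
contact_force: [-1.0, -0.7, 6.8]
grip_width: 0.0188
gripper_force: 49.5
```

```bash
python3 -c "
from h import *
goal([.556,-.0325,.256],np.radians(-9.1))
p,d=grab_frame('wrist');cv2.imwrite('pics/w3.png',p)"
```

```text
shift [ 0.0008 -0.0013  0.0037] rot [ 0.003  -0.0009  0.0065]  at [ 0.5571 -0.0335  0.2597] t 3.55 F [-1.  -0.7  6.8]
```

View pics/w3.png

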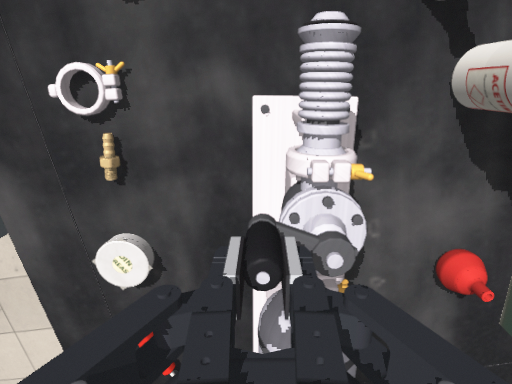

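The knob (about (263,255)) sits between both pads, and the crank arm runs right to the hub at (333,260). The port end is at (330,20).

Scaled: 0.0762 m / 0.4 = 0.1905, 0.0611 m / 0.4 = 0.1528.

Call:
tcp_steps(plan=[{"d":[0.0405, 0.0235, -0.0075]}, {"d":[0.068, 0.0613, -0.0075]}, {"d":[0.0778, 0.107, -0.0075]}, {"d":[0.068, 0.1528, -0.0075]}, {"d":[0.0405, 0.1905, -0.0075]}])

```text
clock: 4.1
tcp_pos: [0.6325, -0.0278, 0.26]
orientation: [-2.379, -2.045, 0.006]
contact_force: [-9.4, -0.3, -0.0]
grip_width: 0.0187
gripper_force: 52.6
```

```bash
python3 -c "
from h import *
goal([.596,-.053,.256],np.radians(-9.1));print(tool()[2]['joints'].round(2))"
```

```text
shift [-0.0303 -0.0323  0.0042] rot [-0.0063  0.      0.0083]  at [ 0.6325 -0.0278  0.26  ] t 4.1 F [-9.4 -0.3 -0. ]
[-0.45  0.5   0.54  1.73 -0.3   1.    0.06]
```

Scaled: -0.0741 m / 0.4 = -0.1853, -0.0729 m / 0.4 = -0.1823.

Call:
tcp_steps(plan=[{"d":[-0.0518, 0.0265, 0]}, {"d":[-0.11, 0.0235, 0]}, {"d":[-0.1588, -0.0083, 0]}, {"d":[-0.1853, -0.0603, 0]}, {"d":[-0.1823, -0.1183, 0]}])

```text
clock: 4.6
tcp_pos: [0.5759, -0.096, 0.2603]
orientation: [2.385, 2.04, -0.0]
contact_force: [8.6, 4.4, -13.7]
grip_width: 0.0189
gripper_force: 51.3
```

```bash
python3 -c "
from h import *
goal([.596,-.053,.256],np.radians(-9.1));print(tool()[2]['joints'].round(2))"
```

```text
shift [0.0456 0.0132 0.0042] rot [0.0022 0.0021 0.0034]  at [ 0.5759 -0.096   0.2603] t 4.6 F [  8.6   4.4 -13.7]
[-0.38  0.42  0.57  1.85 -0.27  0.95  0.15]
```

Scaled: 0.0858 m / 0.4 = 0.2145, 0.002 m / 0.4 = 0.005.

Call:
tcp_steps(plan=[{"d":[0.0293, -0.0488, 0.0025]}, {"d":[0.081, -0.0753, 0.005]}, {"d":[0.1393, -0.0723, 0.005]}, {"d":[0.188, -0.0405, 0.005]}, {"d":[0.2145, 0.0113, 0.005]}])

```text
clock: 5.1
tcp_pos: [0.5927, -0.0102, 0.2597]
orientation: [2.384, 2.046, -0.004]
contact_force: [-4.3, -13.5, 4.2]
grip_width: 0.0183
gripper_force: 52.9
```

```bash
python3 -c "
from h import *
goal([.596,-.053,.256],np.radians(-9.1));print(tool()[2]['joints'].round(2))"
```

```text
shift [-0.0418  0.0097  0.0038] rot [-0.0015  0.002   0.0069]  at [ 0.5927 -0.0102  0.2597] t 5.1 F [ -4.3 -13.5   4.2]
[-0.51  0.43  0.55  1.83 -0.27  0.96  0.01]
```

Scaled: 0.0544 m / 0.4 = 0.136, 0.0534 m / 0.4 = 0.1335.

Call:
tcp_steps(plan=[{"d":[-0.0055, 0.0583, 0]}, {"d":[-0.0373, 0.107, 0]}, {"d":[-0.0893, 0.1335, 0]}, {"d":[-0.1125, 0.136, 0]}, {"d":[-0.125, 0.136, 0]}])

```text
clock: 5.6
tcp_pos: [0.6407, -0.0641, 0.2599]
orientation: [-2.38, -2.046, -0.008]
contact_force: [1.0, 13.3, 5.6]
grip_width: 0.0189
gripper_force: 53.1
```

Call:
tcp_steps(plan=[{"d":[-0.0075, 0, 0]}, {"d":[-0.015, 0, 0]}, {"d":[-0.015, 0, 0]}, {"d":[-0.015, 0, 0]}])

```text
clock: 6.0
tcp_pos: [0.6407, -0.0646, 0.2599]
orientation: [-2.372, -2.051, -0.013]
contact_force: [1.9, 16.9, 5.6]
grip_width: 0.0183
gripper_force: 53.0
```

```bash
python3 -c "
from h import *
goal([.596,-.053,.256],np.radians(-9.1));print(tool()[2]['joints'].round(2))"
```

```text
shift [ 0.005  -0.0459  0.0039] rot [ 0.001  -0.0104  0.0139]  at [ 0.6407 -0.0646  0.2599] t 6.0 F [ 1.9 16.9  5.6]
[-0.37  0.51  0.53  1.71 -0.31  1.01  0.13]
```

Scaled: 0.006 m / 0.4 = 0.015.

Call:
tcp_steps(plan=[{"d":[0.015, 0, 0]}, {"d":[0.015, 0, 0]}, {"d":[0.015, 0, 0]}, {"d":[0.015, 0, 0]}], jaw=0.045)

```text
clock: 6.4
tcp_pos: [0.6395, -0.0682, 0.259]
orientation: [2.385, 2.044, -0.001]
contact_force: [0.6, -0.6, -0.9]
grip_width: 0.045
gripper_force: 0.0
```

Call:
tcp_steps(plan=[{"d":[0.015, 0, -0.075]}, {"d":[0.015, 0, -0.175]}, {"d":[0.005, -0.025, -0.3]}, {"d":[0.005, -0.05, -0.375]}, {"d":[0.005, -0.05, -0.375]}])

```text
clock: 6.9
tcp_pos: [0.6209, -0.0642, 0.4144]
orientation: [2.382, 2.04, 0.011]
contact_force: [-0.3, -1.1, 0.1]
grip_width: 0.0448
gripper_force: 0.0
```

```bash
python3 - <<'E'
from h import *
from scipy.optimize import least_squares
k=np.array([(.5571,-.0335),(.6325,-.0278),(.5759,-.096),(.5927,-.0102),(.6407,-.0646)])
s=least_squares(lambda c:np.hypot(*(k-c).T)-.045,[.596,-.053]);print("stem",s.x,s.fun.round(4))
goal([.575,-.07,.40],np.radians(-9.1))
i=camera_info("wrist");p,d=grab_frame("wrist");P=cloud(d,i)
cv2.imwrite("pics/w4.png",p);np.savez("w4.npz",p=p,d=d,P=P)
E
```

```text
stem [ 0.59653401 -0.05535487] [0.0001 0.0003 0.0006 0.0003 0.0001]
shift [-0.0128 -0.0446  0.014 ] rot [ 0.0085 -0.0016  0.0045]  at [ 0.6209 -0.0642  0.4144] t 6.9 F [-0.3 -1.1  0.1]
```

View pics/w4.png

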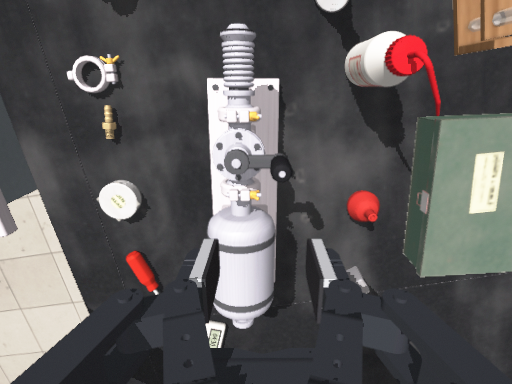

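The crank arm now points right, along the line's +x, with the knob at (281,168): the valve is shut. The port flange is at (237,35) and its nose tip at about (237,26).

```bash
python3 - <<'E'
from h import *
z=np.load("w4.npz");P=z['P'];d=z['d'];p=z['p']
S=np.array([.5965,-.0554])
for yaw in (-9.1,):
    c,s=np.cos(np.radians(yaw)),np.sin(np.radians(yaw))
    L=np.dstack([(P[...,0]-S[0])*c+(P[...,1]-S[1])*s,-(P[...,0]-S[0])*s+(P[...,1]-S[1])*c,P[...,2]])
    m=(d>0)&(abs(L[...,0])<.04)&(L[...,2]>.095)&(L[...,2]<.16)
    for a in np.arange(.05,.15,.006):
        q=L[m&(L[...,1]>=a)&(L[...,1]<a+.006)]
        if len(q)>5: print("%.3f"%a,len(q),"x %.4f %.4f"%tuple(np.percentile(q[:,0],[1,99])),"ztop %.4f"%np.percentile(q[:,2],97))
from scipy.optimize import least_squares
T=(d>0)&(P[...,2]>.125)&(P[...,2]<.16)&(P[...,1]<-.16)&(P[...,1]>-.25)&(abs(P[...,0]-.57)<.06)
q=P[T]
R=least_squares(lambda a:np.hypot((q[:,0]-a[0]-a[1]*(q[:,1]+.2))/np.hypot(1,a[1]),q[:,2]-a[2])-.045,[.573,.16,.11],loss='soft_l1',f_scale=.002);print("tank",R.x,np.degrees(np.arctan(R.x[1])),"x at stem y",R.x[0]+R.x[1]*(.2-.0554))
goal([.4297,.2460,.20],np.radians(23.5));print(tool()[2]['joints'].round(2))
E
```

```text
0.050 244 x -0.0226 0.0229 ztop 0.1452
0.056 114 x -0.0125 0.0129 ztop 0.1235
0.062 142 x -0.0172 0.0171 ztop 0.1278
0.068 153 x -0.0178 0.0176 ztop 0.1287
0.074 166 x -0.0165 0.0165 ztop 0.1274
0.080 167 x -0.0166 0.0165 ztop 0.1275
0.086 155 x -0.0172 0.0166 ztop 0.1273
0.092 179 x -0.0168 0.0165 ztop 0.1271
0.098 175 x -0.0166 0.0166 ztop 0.1271
0.104 179 x -0.0166 0.0166 ztop 0.1276
0.110 182 x -0.0168 0.0166 ztop 0.1273
0.116 203 x -0.0185 0.0178 ztop 0.1279
0.122 202 x -0.0175 0.0167 ztop 0.1279
0.128 200 x -0.0190 0.0189 ztop 0.1295
0.134 100 x -0.0117 0.0147 ztop 0.1237
tank [0.57263602 0.16446208 0.10957322] 9.339378845256165 x at stem y 0.5964172328149877
shift [ 0.2764 -0.237   0.2107] rot [ 4.900e-03  3.000e-04 -5.638e-01]  at [ 0.6206 -0.0635  0.4115] t 6.95 F [ 0.1  0.7 -0.6]
[-0.45  0.35  0.61  1.58 -0.2   1.27  0.04]
```

Scaled: 0.175 m / 0.4 = 0.4375, -0.15 m / 0.4 = -0.375, -0.5 rad / 6.2832 = -0.0796.

Call:
tcp_steps(plan=[{"d":[0.0875, -0.075, 0], "turn_vec":[0, 0, -0.0159]}, {"d":[0.175, -0.15, 0], "turn_vec":[0, 0, -0.0318]}, {"d":[0.2625, -0.225, 0.05], "turn_vec":[0, 0, -0.0477]}, {"d":[0.35, -0.3, 0.1], "turn_vec":[0, 0, -0.0637]}, {"d":[0.4375, -0.375, 0.175], "turn_vec":[0, 0, -0.0796]}], jaw=0.085)

```text
clock: 7.45
tcp_pos: [0.4996, 0.1311, 0.3407]
orientation: [-1.798, -2.576, -0.0]
contact_force: [0.9, 0.2, -0.2]
grip_width: 0.0851
gripper_force: 0.0
```

```bash
python3 -c "
from h import *
goal([.4297,.2460,.20],np.radians(23.5))"
```

```text
shift [ 0.1319 -0.026   0.1407] rot [ 0.0002 -0.0003 -0.0578]  at [0.4996 0.1311 0.3407] t 7.45 F [ 0.9  0.2 -0.2]
```

Scaled: 0.14 m / 0.4 = 0.35, 0.131 m / 0.4 = 0.3275, -0.058 rad / 6.2832 = -0.0092.

Call:
tcp_steps(plan=[{"d":[0.0825, -0.0175, 0.0875], "turn_vec":[0, 0, -0.0032]}, {"d":[0.165, -0.0325, 0.175], "turn_vec":[0, 0, -0.0064]}, {"d":[0.25, -0.05, 0.2625], "turn_vec":[0, 0, -0.0092]}, {"d":[0.3275, -0.065, 0.35], "turn_vec":[0, 0, -0.0092]}, {"d":[0.3275, -0.065, 0.35], "turn_vec":[0, 0, -0.0092]}])

```text
clock: 7.95
tcp_pos: [0.4266, 0.2458, 0.1965]
orientation: [-1.717, -2.625, 0.015]
contact_force: [-0.2, -0.1, -0.0]
grip_width: 0.0848
gripper_force: 0.0
```

Call:
tcp_steps(plan=[{}, {}])

```text
clock: 8.15
tcp_pos: [0.4327, 0.2429, 0.2021]
orientation: [1.73, 2.621, -0.0]
contact_force: [-0.3, 0.2, 0.9]
grip_width: 0.0849
gripper_force: 0.0
```

```bash
python3 -c "
from h import *
goal([.4297,.2460,.096],np.radians(23.5))"
```

```text
shift [ 0.0041 -0.0016  0.1061] rot [ 0.0004  0.0006 -0.0061]  at [0.4327 0.2429 0.2021] t 8.15 F [-0.3  0.2  0.9]
```

Scaled: 0.106 m / 0.4 = 0.265, 0.07 m / 0.4 = 0.175, -0.006 rad / 6.2832 = -0.001.

Call:
tcp_steps(plan=[{"d":[0.005, -0.0025, 0.0875], "turn_vec":[0, 0, -0.001]}, {"d":[0.0075, -0.0025, 0.175], "turn_vec":[0, 0, -0.001]}, {"d":[0.0075, -0.0025, 0.265], "turn_vec":[0, 0, -0.001]}, {"d":[0.0075, -0.0025, 0.265], "turn_vec":[0, 0, -0.001]}, {"d":[0.0075, -0.0025, 0.265], "turn_vec":[0, 0, -0.001]}])

```text
clock: 8.65
tcp_pos: [0.4307, 0.2455, 0.0968]
orientation: [1.723, 2.627, -0.0]
contact_force: [-0.3, -0.2, 0.6]
grip_width: 0.085
gripper_force: 0.0
```

Call:
tcp_steps(plan=[{}, {}, {}, {}, {}], jaw=0, grip_n=90)

```text
clock: 9.15
tcp_pos: [0.4307, 0.2469, 0.0977]
orientation: [1.72, 2.628, 0.005]
contact_force: [-1.2, -1.9, 11.4]
grip_width: 0.0474
gripper_force: 90.9
```

```bash
python3 -c "
from h import *
goal([.4297,.2460,.096],np.radians(23.5))"
```

```text
shift [-0.0004 -0.0013  0.0017] rot [ 0.0029 -0.001   0.0016]  at [0.4307 0.2469 0.0977] t 9.15 F [-1.2 -1.9 11.4]
```

```bash
python3 - <<'E'
from h import *
for n in("top","side"):
    P=np.load(n+"P.npy");S=np.array([.6178,.0774]);u=np.array([.1582,.9874]);x=np.array([.9874,-.1582])
    L0=(P[...,:2]-S)@x;L1=(P[...,:2]-S)@u
    print(n)
    for a in np.arange(-.12,.2,.04):
        print("%.2f"%a,[ (lambda q:"%.3f"%np.percentile(q,97) if len(q)>3 else "-")(P[...,2][(L0>=a)&(L0<a+.04)&(L1>=b)&(L1<b+.04)&(P[...,2]<.5)]) for b in np.arange(-.04,.28,.04)])
goal([.4307,.2469,.25],np.radians(23.5))
goal([.6373,.1992,.25],np.radians(-9.15))
E
```

```text
top
-0.12 ['0.009', '0.007', '0.010', '0.009', '0.006', '0.008', '0.009', '0.073']
-0.08 ['0.008', '0.006', '0.009', '0.009', '0.007', '0.011', '0.008', '0.068']
-0.04 ['0.131', '0.129', '0.008', '0.006', '0.008', '0.064', '0.060', '0.009']
0.00 ['0.133', '0.117', '0.009', '0.007', '0.018', '0.065', '0.010', '0.009']
0.04 ['0.008', '0.009', '0.008', '0.017', '0.104', '0.063', '0.009', '0.009']
0.08 ['0.009', '0.010', '0.085', '0.048', '0.101', '0.008', '0.009', '0.065']
0.12 ['0.140', '0.014', '0.088', '0.042', '0.008', '0.009', '0.007', '0.081']
0.16 ['0.175', '0.103', '0.008', '0.007', '0.007', '0.009', '0.009', '0.008']
side
-0.12 ['0.009', '0.007', '0.006', '0.007', '0.007', '0.007', '0.007', '0.072']
-0.08 ['0.007', '0.006', '0.007', '0.007', '0.008', '0.007', '0.007', '0.069']
-0.04 ['0.132', '0.054', '0.009', '0.008', '0.007', '0.064', '0.018', '0.006']
0.00 ['0.130', '0.007', '0.006', '0.008', '0.006', '0.065', '0.008', '0.006']
0.04 ['0.007', '0.007', '0.008', '0.034', '0.107', '0.006', '0.008', '0.008']
0.08 ['0.007', '0.007', '0.087', '0.026', '0.085', '0.009', '0.007', '0.006']
0.12 ['0.114', '0.013', '0.086', '-', '-', '-', '-', '-']
0.16 ['0.175', '0.006', '0.006', '-', '-', '-', '-', '-']
shift [ 0.0002  0.0004 -0.1523] rot [ 0.0029 -0.001   0.0016]  at [0.4307 0.2469 0.0977] t 9.15 F [-1.2 -1.9 11.4]
shift [-0.1262  0.1707 -0.1519] rot [ 0.0025 -0.0018  0.5714]  at [0.4307 0.2469 0.0977] t 9.15 F [-1.2 -1.9 11.4]
```

Scaled: -0.155 m / 0.4 = -0.3875, -0.13 m / 0.4 = -0.325.

Call:
tcp_steps(plan=[{"d":[0, 0, -0.05]}, {"d":[0, 0, -0.125]}, {"d":[0, 0, -0.225]}, {"d":[0, 0, -0.325]}, {"d":[0, 0, -0.3875]}])

```text
clock: 9.65
tcp_pos: [0.4302, 0.2464, 0.2542]
orientation: [1.72, 2.628, 0.006]
contact_force: [0.7, 0.7, -2.9]
grip_width: 0.0474
gripper_force: 93.2
```

Call:
tcp_steps(plan=[{"d":[-0.075, 0.1, 0], "turn_vec":[0, 0, 0.0181]}, {"d":[-0.15, 0.2, 0], "turn_vec":[0, 0, 0.0363]}, {"d":[-0.225, 0.3, 0], "turn_vec":[0, 0, 0.0544]}, {"d":[-0.3, 0.375, 0], "turn_vec":[0, 0, 0.0726]}, {"d":[-0.325, 0.425, 0], "turn_vec":[0, 0, 0.0907]}])

```text
clock: 10.15
tcp_pos: [0.6404, 0.1915, 0.2515]
orientation: [2.397, 2.027, 0.0]
contact_force: [-0.4, -0.1, -2.6]
grip_width: 0.0469
gripper_force: 93.5
```

```bash
python3 -c "
from h import *
goal([.6318,.1647,.25],np.radians(-9.15));print(tool()[2]['joints'].round(2))"
```

```text
shift [-0.0279 -0.004   0.0015] rot [ 0.0023  0.0017 -0.0072]  at [0.6404 0.1915 0.2515] t 10.15 F [-0.4 -0.1 -2.6]
[-0.72  0.55  0.48  1.65 -0.29  1.01 -0.31]
```

The rows are not in the units I measure in: shifts go in shares of 0.4 m and turns go in shares of 2 pi rad. I convert before sending: -0.027 m / 0.4 = -0.0675, -0.014 m / 0.4 = -0.035, -0.007 rad / 6.2832 = -0.0011.

Call:
tcp_steps(plan=[{"d":[-0.035, -0.005, 0], "turn_vec":[0, 0, -0.0005]}, {"d":[-0.0675, -0.01, 0], "turn_vec":[0, 0, -0.0011]}, {"d":[-0.0675, -0.01, 0], "turn_vec":[0, 0, -0.0011]}, {"d":[-0.0675, -0.01, 0], "turn_vec":[0, 0, -0.0011]}, {"d":[-0.0675, -0.01, 0], "turn_vec":[0, 0, -0.0011]}])

```text
clock: 10.65
tcp_pos: [0.6288, 0.1704, 0.2513]
orientation: [-2.38, -2.049, -0.001]
contact_force: [-0.2, 0.0, -3.4]
grip_width: 0.0472
gripper_force: 93.9
```

```bash
python3 -c "
from h import *
goal([.6318,.1647,.1677],np.radians(-9.15))"
```

```text
shift [-0.0053  0.0039  0.0836] rot [-0.0002 -0.0013  0.0104]  at [0.6288 0.1704 0.2513] t 10.65 F [-0.2  0.  -3.4]
```

Scaled: 0.0836 m / 0.4 = 0.209, 0.075 m / 0.4 = 0.1875, 0.008 rad / 6.2832 = 0.0013.

Call:
tcp_steps(plan=[{"d":[-0.0075, 0.005, 0.05], "turn_vec":[0, 0, 0.0013]}, {"d":[-0.0125, 0.01, 0.125], "turn_vec":[0, 0, 0.0013]}, {"d":[-0.0125, 0.01, 0.1875], "turn_vec":[0, 0, 0.0013]}, {"d":[-0.0125, 0.01, 0.209], "turn_vec":[0, 0, 0.0013]}, {"d":[-0.0125, 0.01, 0.209], "turn_vec":[0, 0, 0.0013]}])

```text
clock: 11.15
tcp_pos: [0.6317, 0.1644, 0.1662]
orientation: [-2.389, -2.039, 0.003]
contact_force: [0.1, -0.1, -2.6]
grip_width: 0.0472
gripper_force: 93.9
```

Call:
tcp_steps(plan=[{}, {}])

```text
clock: 11.35
tcp_pos: [0.6335, 0.164, 0.1689]
orientation: [2.39, 2.038, 0.004]
contact_force: [1.0, 1.0, -2.8]
grip_width: 0.0471
gripper_force: 93.9
```

```bash
python3 - <<'E'
from h import *
goal([.6318,.1647,.1677],np.radians(-9.15));print(tool()[1].as_matrix().round(4))
p,d=grab_frame("side");P=cloud(d,camera_info("side"));np.savez("s5.npz",p=p,d=d,P=P)
q,e=grab_frame("top");np.savez("t5.npz",p=q,d=e,P=cloud(e,camera_info("top")))
i=camera_info("side");j=camera_info("top")
a=proj([.625,.11,.11],i)[0].astype(int);b=proj([.625,.11,.11],j)[0].astype(int);print(a,b)
A=cv2.resize(p[a[1]-40:a[1]+40,a[0]-50:a[0]+50],None,fx=5,fy=5,interpolation=cv2.INTER_CUBIC);B=cv2.resize(q[b[1]-40:b[1]+40,b[0]-30:b[0]+30],None,fx=5,fy=5,interpolation=cv2.INTER_CUBIC)
cv2.imwrite("pics/s5.png",np.hstack([A,B]))
E
```

```text
shift [ 0.0004 -0.0018  0.0012] rot [ 0.0024 -0.0013  0.0009]  at [0.6335 0.164  0.1689] t 11.35 F [ 1.   1.  -2.8]
[[ 1.581e-01  9.874e-01  2.500e-03]
 [ 9.874e-01 -1.581e-01  9.000e-04]
 [ 1.300e-03  2.400e-03 -1.000e+00]]
[262 229] [293 164]
```

View pics/s5.png

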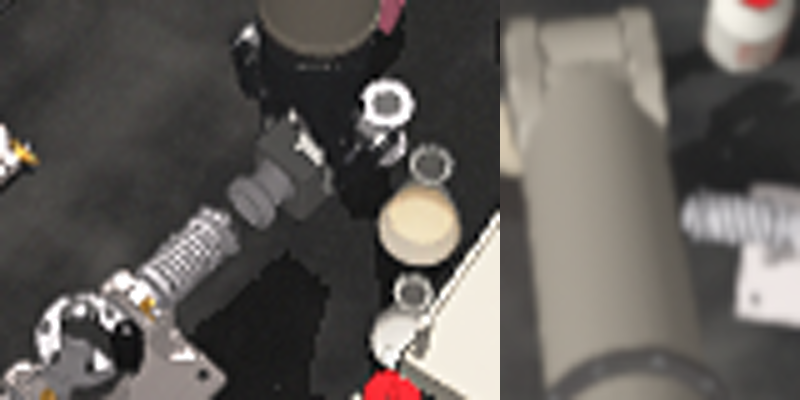

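The side crop (left half) shows the gauge flange at (250,200) in line with the port nose at (222,222) with a gap between; the arm hides the joint from the top camera.

Scaled: -0.02 m / 0.4 = -0.05, -0.015 m / 0.4 = -0.0375, -0.002 rad / 6.2832 = -0.0003.

Call:
tcp_steps(plan=[{"d":[-0.0125, -0.0025, 0.0025], "turn_vec":[-0.0003, 0.0002, 0]}, {"d":[-0.025, -0.0025, 0.0025], "turn_vec":[-0.0003, 0.0002, 0]}, {"d":[-0.0375, -0.0025, 0.0025], "turn_vec":[-0.0003, 0.0002, 0]}, {"d":[-0.05, -0.0025, 0.0025], "turn_vec":[-0.0003, 0.0002, 0]}, {"d":[-0.05, -0.0025, 0.0025], "turn_vec":[-0.0003, 0.0002, 0]}])

```text
clock: 11.95
tcp_pos: [0.6284, 0.1426, 0.1664]
orientation: [2.392, 2.035, 0.003]
contact_force: [0.0, -0.7, -3.4]
grip_width: 0.0469
gripper_force: 93.9
```

```bash
python3 -c "
from h import *
goal([.6278,.1400,.1677],np.radians(-9.15))"
```

```text
shift [-0.0027 -0.0002 -0.0013] rot [ 0.002  -0.0004 -0.0011]  at [0.6284 0.1426 0.1664] t 11.95 F [ 0.  -0.7 -3.4]
```

Scaled: -0.009 m / 0.4 = -0.0225, -0.006 m / 0.4 = -0.015.

Call:
tcp_steps(plan=[{"d":[-0.0075, 0, -0.0025]}, {"d":[-0.015, 0, -0.0025]}, {"d":[-0.0225, 0, -0.0025]}, {"d":[-0.0225, 0, -0.0025]}, {"d":[-0.0225, 0, -0.0025]}])

```text
clock: 12.45
tcp_pos: [0.6271, 0.1365, 0.1674]
orientation: [2.39, 2.039, 0.005]
contact_force: [0.1, 4.5, -1.6]
grip_width: 0.0469
gripper_force: 93.9
```

```bash
python3 -c "
from h import *
goal([.6278,.1400,.1677],np.radians(-9.15))
p,R,o=tool();print('tool F',R.inv().apply(o['contact_force']).round(2))"
```

```text
shift [ 0.0035  0.0001 -0.0003] rot [ 0.0022 -0.0024  0.0018]  at [0.6271 0.1365 0.1674] t 12.45 F [ 0.1  4.5 -1.6]
tool F [ 4.44 -0.63  1.65]
```

Scaled: -0.007 m / 0.4 = -0.0175, -0.005 m / 0.4 = -0.0125.

Call:
tcp_steps(plan=[{"d":[-0.005, 0, 0]}, {"d":[-0.0125, 0, 0]}, {"d":[-0.0175, 0, 0]}, {"d":[-0.0175, 0, 0]}, {"d":[-0.0175, 0, 0]}])

```text
clock: 12.95
tcp_pos: [0.6262, 0.1316, 0.1676]
orientation: [-2.387, -2.041, -0.008]
contact_force: [0.6, 9.5, -2.3]
grip_width: 0.047
gripper_force: 93.9
```

Call:
tcp_steps(plan=[{}, {}, {}])

```text
clock: 13.25
tcp_pos: [0.6262, 0.1316, 0.1676]
orientation: [-2.387, -2.041, -0.008]
contact_force: [1.5, 8.5, -1.7]
grip_width: 0.0472
gripper_force: 93.9
```

```bash
python3 -c "
from h import *
goal([.6278,.1400,.1677],np.radians(-9.15))
p,R,o=tool();print('tool F',R.inv().apply(o['contact_force']).round(2),o['moment'])"
```

```text
shift [ 0.0085  0.0003 -0.0001] rot [ 0.0025 -0.0046  0.0035]  at [0.6262 0.1316 0.1676] t 13.25 F [ 1.5  8.5 -1.7]
tool F [8.61 0.14 1.72] [ 1.87304902 -0.14664156  0.00480199]
```

Scaled: -0.0012 m / 0.4 = -0.003, -0.001 m / 0.4 = -0.0025, 0.004 rad / 6.2832 = 0.0006.

Call:
tcp_steps(plan=[{"d":[-0.0025, 0, 0]}, {"d":[-0.003, 0, 0], "turn_vec":[0.0005, 0, 0]}, {"d":[-0.003, 0, 0], "turn_vec":[0, 0.0006, 0]}, {"d":[-0.003, 0, 0], "turn_vec":[0, 0.0006, 0]}, {"d":[-0.003, 0, 0], "turn_vec":[0, 0.0006, 0]}])

```text
clock: 13.75
tcp_pos: [0.6261, 0.1307, 0.1678]
orientation: [-2.385, -2.039, -0.013]
contact_force: [-0.3, 10.7, -1.0]
grip_width: 0.0473
gripper_force: 94.0
```

```bash
python3 - <<'E'
from h import *
goal([.6278,.1400,.1677],np.radians(-9.15))
p,R,o=tool();print('tool F',R.inv().apply(o['contact_force']).round(2))
p,d=grab_frame("side");a=(262,229)
cv2.imwrite("pics/s6.png",cv2.resize(p[189:269,212:312],None,fx=6,fy=6,interpolation=cv2.INTER_CUBIC))
E
```

```text
shift [0.0095 0.0003 0.0002] rot [ 0.0026 -0.009   0.0036]  at [0.6261 0.1307 0.1678] t 13.75 F [-0.3 10.7 -1. ]
tool F [10.55 -1.95  1.06]
```

View pics/s6.png

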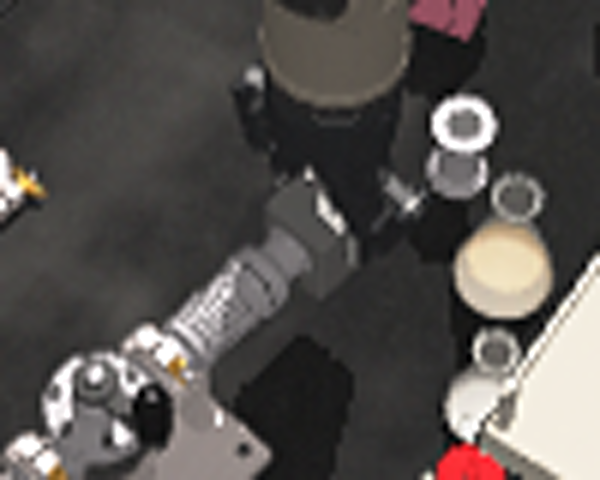

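The flanges meet at about (258,275), and the bellows is compressed but not fully squashed. I'll take out the small tilt and check the force once more.

Scaled: -0.009 rad / 6.2832 = -0.0014.

Call:
tcp_steps(plan=[{"turn_vec":[0, -0.0008, 0]}, {"turn_vec":[0, -0.0014, 0]}, {"turn_vec":[0, -0.0014, 0]}, {"turn_vec":[0, -0.0014, 0]}, {"turn_vec":[0, -0.0014, 0]}])

```text
clock: 14.3
tcp_pos: [0.6261, 0.1309, 0.1674]
orientation: [2.386, 2.04, 0.003]
contact_force: [1.7, 9.7, -4.1]
grip_width: 0.0468
gripper_force: 93.8
```

```bash
python3 - <<'E'
from h import *
goal([.6278,.1400,.1677],np.radians(-9.15))
p,R,o=tool();F=R.inv().apply(o['contact_force']);print('tool F',F.round(2))
if 7.5<F[0]<12.5: print(r.hand_in())
E
```

```text
shift [ 0.0092  0.0003 -0.0003] rot [ 0.0026 -0.0001  0.0038]  at [0.6261 0.1309 0.1674] t 14.3 F [ 1.7  9.7 -4.1]
tool F [9.83 0.21 4.07]
the job is handed in; nothing more can be done
None
```

The job is handed in: the valve is wound shut to its stop, and the gauge head is held squarely against the port with about 10 N, still in the gripper and clear of the bench, at 14.3 s on the robot's clock.

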